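# Screw the filler cap onto the rinse-water tank

## Task

Put the loose filler cap back on the rinse-water tank: set it on the neck so its pins ride on the rim of the thread, turn it gently backwards (anticlockwise from above) until you feel it drop into the thread start, then turn it forward (clockwise) until it is fully home, and let go of it. Turn by feel and never force the cap against a stop; leave the other things where they are.

Things in the scene. Friction and masses are not known exactly. Their poses are not given: they have to be found in the camera images.
- cap: Loose black filler cap, 0.09-0.18 kg, on the work top. Origin: centre of its underside, z up its axis. Round skirt 68 mm outside, 61 mm inside, open below; top plate 24.5-28.5 mm above the origin, grip bar on it. Inside, two 6 mm pins point inwards at both ends of the cap's x axis (under the bar's ends): tips 24 mm from the axis, centres 5 mm above the origin. A half turn gives the same cap.
- cap_grip (a point): Middle of the cap's upright grip bar, on the cap's axis, 43.5 mm above the cap's underside; axes as the cap's. The bar is 56 mm long (along x), 14 mm wide (y) and 30 mm high; it stands on the top plate, 15 mm below this point, and ends 15 mm above it.
- tank: White plastic rinse-water tank, fixed: 180 mm (its x) by 200 mm (its y), 100 mm high; origin at the centre of its underside. A grey filler neck stands at the centre of its top: core 44 mm in diameter, bevelled to 40 mm over its top 3 mm, rim 32 mm above the tank's top. Around it runs a two-start outside thread 57 mm in diameter, with a flat upper land 6 mm below the rim.
- neck_land (a point): On the neck axis at the height of the flat land; axes as the tank's. Two opposite notches 24 degrees wide in the land are the thread starts; they lie within 0.5 rad either way of the line of the tank's x axis, not given and new each run. Beside each, anticlockwise, a stop block stands 5 mm proud: it stops a pin 0.1 rad anticlockwise of the notch's middle. Clockwise the land is free for 2.5 rad.
- neck_rim (a point): Centre of the neck's top rim, axes as the tank's. The cap's origin lies about 8 mm below it with the pins riding on the land, 18.5 mm when dropped into the notches, 24.5 mm fully home (top plate on the rim). From a notch a channel 2 mm taller than a pin runs clockwise, falling 1 mm per 0.175 rad: home 1.05 rad past the notch's middle; a hard end stops the pins at 1.15 rad.
- bottle: Bottle, 60 mm in diameter, 170 mm tall, origin at the centre of its underside; a bystander.
- jar: Jar, 68 mm in diameter, 90 mm tall, origin at the centre of its underside; a bystander.
- tray: Empty white open tray, 120 by 180 mm, 50 mm high, origin at the centre of its underside; a bystander.
- carton: Cardboard box, 100 by 160 mm, 75 mm high, origin at the centre of its underside; a bystander.
Things that resemble listed ones, but are neither listed nor needed, are in the scene too. Of the things that look like the cap, the largest one is meant.

How it is judged (in metres and radians):
On the way, in this order (a step that is already met when the one before it is completed fails the run):
1. the cap is set on the neck with its pins riding on the land, not yet in the thread (horizontal distance between cap and neck_rim below 0.005 m and z of cap in the frame of neck_rim between -0.0115 and -0.005 m and angle between cap's own z axis and vertical below 0.12 rad and contact force between cap and tank above 0.2 N), for 0.2 s.
2. the cap, turned back, has dropped into the thread starts (horizontal distance between cap and neck_rim below 0.005 m and z of cap in the frame of neck_rim between -0.0215 and -0.016 m and angle between cap's own z axis and vertical below 0.12 rad), for 0.1 s.
At the end, for the whole second after the job is handed in: The cap is on the neck, turned fully home: within 4 mm of the neck's axis, its height within 1.5 mm of its seat on the rim (origin at least 23 mm below the rim), upright within 0.06 rad, at rest and released (horizontal distance between cap and neck_rim below 0.004 m and z of cap in the frame of neck_rim below -0.023 m and angle between cap's own z axis and vertical below 0.06 rad and linear speed of cap below 0.01 m/s and contact force between cap and the fingers below 0.1 N); the robot touches nothing.
It fails at once if the cap is forced: more than 50 N between cap and tank (contact force between cap and tank above 50 N).
It fails at once if a bystander is pushed more than 20 mm (distance of any of bottle, jar, tray, carton from where it was at the start of the episode above 0.02 m).
It also fails if it takes over 70 s, if anything falls off the work surface, if the arm or the gripper's body presses on something with over 40 N, if the wrist force passes 120 N, or if a joint passes its speed limit or range.

## Robot

A 6-joint arm with a two-finger parallel gripper is mounted at the origin on the work surface. World frame = base frame: x ahead of the robot, y to its left, z up, the work surface at z = 0. Lengths are in m, angles in degrees, forces in N, time in s.
With the tool pointing down it reaches from about 0.275 to 0.85 m from the base axis. Payload 5.2 kg.
Tool frame: the origin (TCP) lies on the centre line of the jaws, within the pads' length; the fingertips stand 22 mm ahead of it and the grasp point (between the pads) lies 3 mm ahead of it (arm.nose_length is the distance from the TCP to the fingertips, in m); z points along the fingers, y is the direction in which the jaws open and shut (so a half turn about z gives the same grasp; the last joint's range is limited). The gripper opens to 85 mm and grips with 20 to 120 N. Pads are 22 mm wide; open, the fingers measure 114 mm over their backs; the gripper's body (76 mm by 85 mm) begins 54 mm behind the grasp point. The pads swing forward as they close: fully open they stand 13 mm farther back than shut.
Start: joints at [59.714, 14.817, 87.949, -0, 77.235, -11.62], TCP at [0.176, 0.521, 0.253] pointing down, gripper open.
Joint ranges: [-179.93, 179.93], [-52.35, 119.4], [10.71, 147.94], [-69.91, 249.91], [12.55, 155.21], [-178.61, 178.61]. Speed limits (degrees/s): [147.25, 147.25, 180, 180, 180, 180].

## Interface

Orientations are given as [roll, pitch, yaw] about the fixed x, y, z axes, in that order (R = Rz(yaw) Ry(pitch) Rx(roll)).
In Python, from plant import arm, get_image, camera_params gives the robot as it stands. The module is installed in compiled form; this text tells all that it offers.
- The arm moves only by the shell command python3 -m inch 'ROWS' [FORCE]. ROWS is JSON, a list of rows, each an object with "xyz": the shift along the world's x, y, z in m, a list of three; "rot": the turn, a rotation vector about the world's x, y, z in rad, a list of three; "grip": the finger opening in m, from 0 to 0.0854. A call has 1 to 12 rows; each row is the pose to reach, as a shift and turn from the pose commanded when the call began; what a row does not reach only later rows make up. A row lasts 1/8 s, in which the tool goes at most 62.5 mm and 10.7 degrees, less where a joint would pass 70% of its speed; a pose out of reach is approached as far as the arm can. A call with a gripper value outside its range is refused whole. The fingers move at their own pace and stop on an object; FORCE is the grip in N (left out, the last holds). Time passes only in rows, so rows that repeat a pose let the fingers close. It gives the time, the measured TCP pose, the force and the opening at its end, in the units of the state.
- arm.read_state(): the state, without advancing time (a new reading comes with each control period).
- get_image(name): name is "scene" or "top" or "wrist"; returns (picture, depth): 480x640x3 uint8, red, green, blue; 480x640 float32, m along the optical axis (not along the pixel's ray), 0 where there is no reading.
- camera_params(name): a dict with "K" (3x3 intrinsics, pixels), "k1" (the pictures are not rectified: a ray, as slopes to the right and down, at radius r is drawn at 1 + k1 r^2 times it, then the intrinsics apply), "xyz" and "orientation" of the camera in the world. Camera axes: x right, y down, z forward; pixel columns grow to the right and rows downward; lengths in m; the calibration is good to about 2 mm. A picture is of the moment at which its call begins: read the wrist's pose just before it. camera_params takes no time and is no camera call; for the wrist camera it gives the pose at the moment of the call.
- arm.job_done(): hands the job in, once; it reports no verdict.
The state is a dict: "time": time; "q": joint angles; "dq": joint speeds; "effort": joint torques, N m; "tool_pos": TCP position; "orientation": TCP orientation; "ft_force": force on the tool from outside, world axes, zero at the start; "torque": the same for the moment, N m; "gripper_width": finger opening in m.
Only numpy, scipy, OpenCV 4.12 (cv2) and the standard library are available. Lean on these libraries where they do the work, as an engineer would, in place of code of your own. Each camera call takes 0.05 s, during which the arm holds its last target.

## Working session

There is one attempt and no reset: what is moved stays moved. The work goes in short steps, Python scripts to look and compute and a shell command to move; the robot and the scene stay as the last step left them, time stands still between calls to the robot, and variables do not carry over. Pictures are saved under pics/ and viewed, and the job is handed in when it is done.

```bash
mkdir -p pics
python3 - <<'E'
from plant import arm,get_image,camera_params
import cv2,numpy as np
print(arm.read_state())
for n in ("scene","top"):
    im,d=get_image(n); cv2.imwrite(f"pics/{n}0.png",im[:,:,::-1]); np.save(f"pics/{n}0.npy",d)
    print(n,camera_params(n))
E
```

```text
{'time': 0.0, 'q': array([ 5.97143385e+01,  1.48567696e+01,  8.80119019e+01, -5.53676286e-04,
        7.72334450e+01, -1.16202423e+01]), 'dq': array([-0.01934386,  0.0455904 ,  0.03853378, -0.09108872, -0.00022355,
       -0.01658018]), 'effort': array([-1.62010499e-03, -4.46044135e+01, -2.90567082e+01, -6.68848315e-04,
        1.18775261e-02,  6.79255231e-05]), 'tool_pos': array([0.17575765, 0.52064528, 0.25249226]), 'orientation': array([-1.79899868e+02, -2.00399835e-02,  1.61334686e+02]), 'ft_force': array([-0.21330604, -0.35149946, -0.51566697]), 'torque': array([-0.07109618,  0.00473366,  0.05512691]), 'gripper_width': 0.08573247011375262}
scene {'K': array([[482.37204538,   0.        , 310.78613116],
       [  0.        , 482.37204538, 249.74379689],
       [  0.        ,   0.        ,   1.        ]]), 'k1': -0.11412829250948647, 'xyz': array([ 1.50669329, -0.13641989,  0.90442851]), 'orientation': array([-130.9374539 ,    0.1313806 ,   84.01233014])}
top {'K': array([[469.91918462,   0.        , 321.14134201],
       [  0.        , 469.91918462, 238.07952845],
       [  0.        ,   0.        ,   1.        ]]), 'k1': 0.02514567553310287, 'xyz': array([ 0.48981989, -0.06308966,  1.12016143]), 'orientation': array([-173.43440723,    1.9212536 ,  -91.28566734])}
```

View pics/scene0.png

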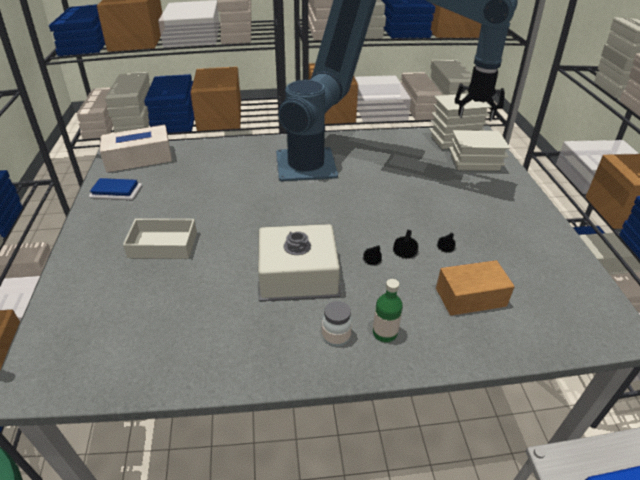

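View pics/top0.png

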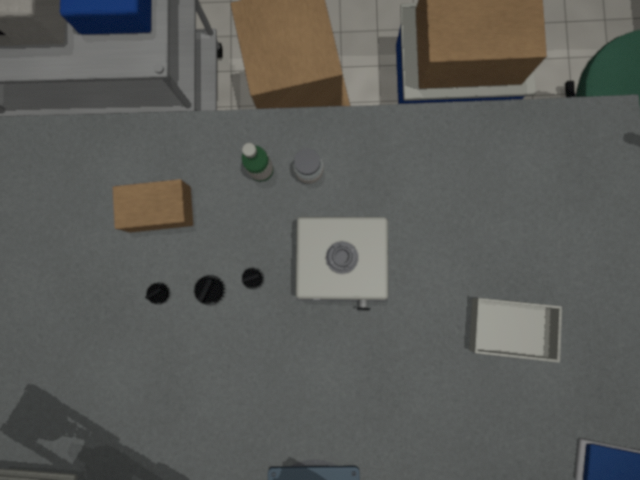

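The scene and top views show three black caps. The largest is the middle one, at about (209,290) in the top view. The tank neck is at about (342,257) in the top view. I'll measure both.

```bash
cat > h.py <<'E'
import numpy as np,cv2
from scipy.spatial.transform import Rotation as R
def ray(p,uv):
    K=p["K"];k=p["k1"]
    uv=np.atleast_2d(uv).astype(float)
    dist=np.array([k,0,0,0,0])
    s=cv2.undistortPoints(uv.reshape(-1,1,2),K,dist,None,None).reshape(-1,2)
    d=np.c_[s,np.ones(len(s))]@R.from_euler('xyz',p["orientation"],degrees=True).as_matrix().T
    return np.array(p["xyz"]),d
def onplane(p,uv,z):
    o,d=ray(p,uv); return o+d*((z-o[2])/d[:,2])[:,None]
def bydepth(p,uv,dep):
    o,d=ray(p,uv); return o+d*np.asarray(dep).reshape(-1,1)
E
python3 - <<'E'
from h import *
from plant import camera_params
p=camera_params("top");d=np.load("pics/top0.npy");im=cv2.imread("pics/top0.png")
m=(im.max(2)<45).astype(np.uint8)
n,l,s,c=cv2.connectedComponentsWithStats(m)
for i in range(1,n):
    if s[i,4]>100 and 140<c[i][0]<280 and 250<c[i][1]<320:
        ys,xs=np.where(l==i);w=bydepth(p,np.c_[xs,ys],d[ys,xs]);
        print(c[i],s[i],np.percentile(w[:,2],[5,50,95,100]),onplane(p,c[i],.028))
        t=w[:,2]>w[:,2].max()-.01; print(w[t].mean(0),t.sum())
# tank
ys,xs=np.mgrid[190:330,280:410];xs=xs.ravel();ys=ys.ravel();w=bydepth(p,np.c_[xs,ys],d[ys,xs])
t=(w[:,2]>.09)&(w[:,2]<.108);r=cv2.minAreaRect(w[t][:,:2].astype(np.float32));print('tank',r,w[t][:,2].mean())
t=(w[:,2]>.118);print('neck',cv2.minEnclosingCircle(w[t][:,:2].astype(np.float32)),np.percentile(w[t][:,2],[50,95]))
crop=cv2.resize(im[210:310,130:400],None,fx=2.9,fy=2.9,interpolation=2);cv2.imwrite("pics/crop1.png",np.clip(crop.astype(float)*1.8,0,255).astype(np.uint8))
E
```

```text
[252.14285714 277.92698413] [243 268  20  20 315] [0.01136156 0.01873278 0.04426131 1.12016143] [[0.52725806 0.13347134 0.028     ]]
[ 0.48981989 -0.06308966  1.12016143] 2
[208.8202765  289.55606759] [195 276  29  28 651] [0.00643812 0.02514459 0.05917324 0.06363106] [[0.50275199 0.23476223 0.028     ]]
[0.50301389 0.23729261 0.05791924] 145
[157.4214876  292.98071625] [146 283  23  21 363] [0.00834368 0.01864053 0.04483528 1.12016143] [[0.49773749 0.35499762 0.028     ]]
[ 0.48981989 -0.06308966  1.12016143] 3
tank ((0.564441442489624, -0.07480024546384811), (0.19887493550777435, 0.17969228327274323), 87.85536193847656) 0.09928954208629576
neck ((0.5405511856079102, -0.07292769849300385), 0.05177641659975052) [0.12914036 1.12016143]
```

View pics/crop1.png

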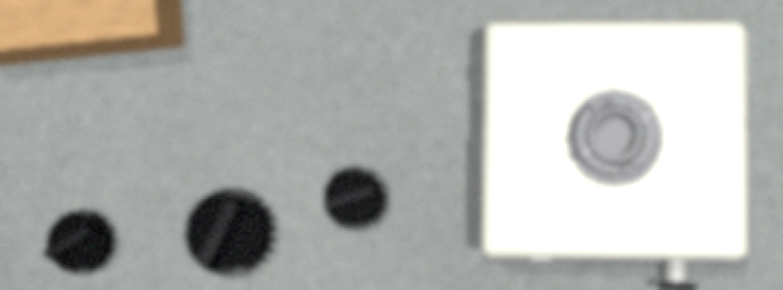

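```bash
python3 -m inch '[{"xyz":[0.04,-0.035,0],"rot":[0,0,0],"grip":0.085},{"xyz":[0.085,-0.075,0],"rot":[0,0,0],"grip":0.085},{"xyz":[0.13,-0.113,0],"rot":[0,0,0],"grip":0.085},{"xyz":[0.175,-0.152,0],"rot":[0,0,-0.03],"grip":0.085},{"xyz":[0.22,-0.19,0],"rot":[0,0,-0.05],"grip":0.085},{"xyz":[0.265,-0.23,0],"rot":[0,0,-0.08],"grip":0.085},{"xyz":[0.30,-0.26,0],"rot":[0,0,-0.11],"grip":0.085},{"xyz":[0.327,-0.284,0],"rot":[0,0,-0.11],"grip":0.085},{"xyz":[0.327,-0.284,0],"rot":[0,0,-0.11],"grip":0.085},{"xyz":[0.327,-0.284,0],"rot":[0,0,-0.11],"grip":0.085},{"xyz":[0.327,-0.284,0],"rot":[0,0,-0.11],"grip":0.085}]'
python3 - <<'E'
from plant import *
import cv2,numpy as np
print(camera_params("wrist"),arm.read_state()["tool_pos"])
im,d=get_image("wrist");cv2.imwrite("pics/w1.png",im[:,:,::-1]);np.save("pics/w1.npy",d)
E
```

```text
time: 1.48
tool_pos: [0.502, 0.2379, 0.2533]
orientation: [-180.0, -0.0, 155.1]
ft_force: [0.0, -0.2, 0.4]
gripper_width: 0.0852
{'K': array([[354.3585666 ,   0.        , 316.73800316],
       [  0.        , 354.3585666 , 242.86252618],
       [  0.        ,   0.        ,   1.        ]]), 'k1': 0.0035928454654694415, 'xyz': array([0.43957424, 0.26639383, 0.37413184]), 'orientation': array([1.64325094e+02, 1.17412671e-02, 6.51442331e+01])} [0.50203991 0.23793892 0.25325819]
```

View pics/w1.png

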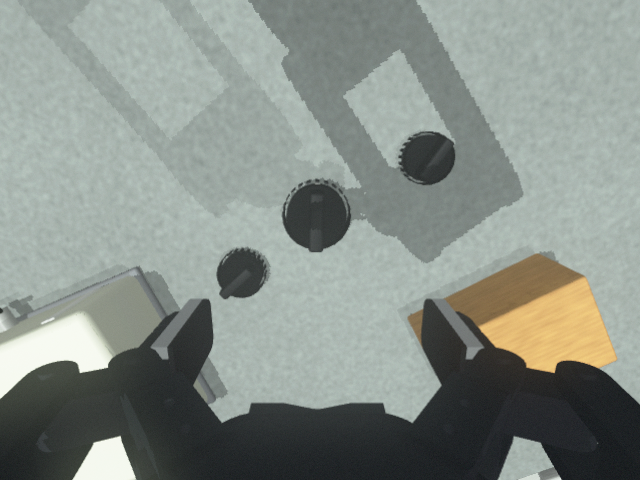

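The wrist view shows the cap centred at about (316,215), with its bar vertical in the image and aligned with the jaws. Next I'll measure its centre.

Run:
```python
from h import *
from plant import camera_params,arm
p=camera_params("wrist");d=np.load("pics/w1.npy");im=cv2.imread("pics/w1.png")
ys,xs=np.mgrid[170:262,270:362];xs=xs.ravel();ys=ys.ravel();ok=d[ys,xs]>0;xs=xs[ok];ys=ys[ok]
w=bydepth(p,np.c_[xs,ys],d[ys,xs])
print('table',np.median(w[w[:,2]<.004][:,2]))
print(np.histogram(w[:,2],bins=np.arange(-.005,.07,.005)))
t=(w[:,2]>.054)&(w[:,2]<.066);r=cv2.minAreaRect(w[t][:,:2].astype(np.float32));print('bar',r,w[t].mean(0))
t=(w[:,2]>.022)&(w[:,2]<.034);print('plate',cv2.minEnclosingCircle(w[t][:,:2].astype(np.float32)))
t2=(w[:,2]>.012);print('all',cv2.minEnclosingCircle(w[t2][:,:2].astype(np.float32)))
q=np.linalg.norm(w[:,:2]-w[t][:,:2].mean(0),axis=1)
```

```text
table 0.00023600029852702264
(array([1835, 3099,   90,  115,  127, 1475,  745,    5,    8,   14,   10,
          9,  869,   24,    0]), array([-0.005,  0.   ,  0.005,  0.01 ,  0.015,  0.02 ,  0.025,  0.03 ,
        0.035,  0.04 ,  0.045,  0.05 ,  0.055,  0.06 ,  0.065,  0.07 ]))
bar ((0.5024773478507996, 0.23636165261268616), (0.013984543271362782, 0.055634502321481705), 63.78329086303711) [0.50147098 0.23685927 0.05831824]
plate ((0.5025510191917419, 0.23634539544582367), 0.03488731384277344)
all ((0.5027156472206116, 0.23629191517829895), 0.03506690636277199)
```

```bash
python3 -m inch '[{"xyz":[0.0005,-0.0016,-0.05],"rot":[0,0,-0.023],"grip":0.055},{"xyz":[0.0005,-0.0016,-0.1],"rot":[0,0,-0.023],"grip":0.055},{"xyz":[0.0005,-0.0016,-0.14],"rot":[0,0,-0.023],"grip":0.055},{"xyz":[0.0005,-0.0016,-0.17],"rot":[0,0,-0.023],"grip":0.055},{"xyz":[0.0005,-0.0016,-0.19],"rot":[0,0,-0.023],"grip":0.055},{"xyz":[0.0005,-0.0016,-0.198],"rot":[0,0,-0.023],"grip":0.055},{"xyz":[0.0005,-0.0016,-0.198],"rot":[0,0,-0.023],"grip":0.055},{"xyz":[0.0005,-0.0016,-0.198],"rot":[0,0,-0.023],"grip":0.055}]' 40
python3 - <<'E'
from plant import *
import cv2,numpy as np
im,d=get_image("wrist");cv2.imwrite("pics/w2.png",im[:,:,::-1])
E
```

```text
time: 2.52
tool_pos: [0.5041, 0.2359, 0.0564]
orientation: [179.9, 0.1, 153.7]
ft_force: [-0.5, -1.5, 0.8]
gripper_width: 0.0553
```

View pics/w2.png

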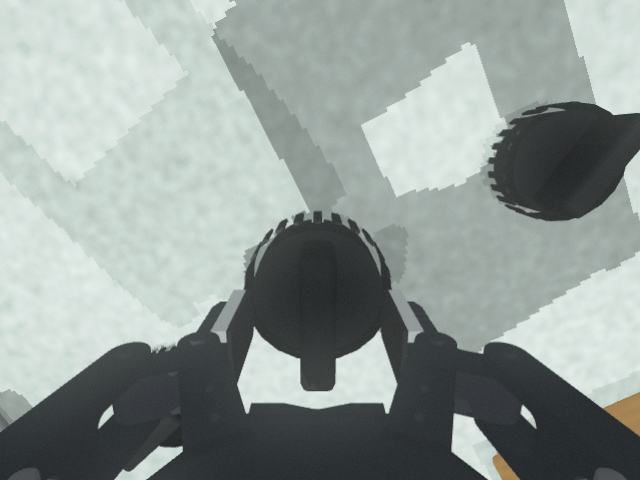

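The bar (columns 300–335) is centred between the pads, so I'll correct the small offset and close.

```bash
python3 -m inch '[{"xyz":[-0.0015,0.0005,-0.0015],"rot":[0,0,0],"grip":0.055},{"xyz":[-0.0015,0.0005,-0.0015],"rot":[0,0,0],"grip":0.03},{"xyz":[-0.0015,0.0005,-0.0015],"rot":[0,0,0],"grip":0.0},{"xyz":[-0.0015,0.0005,-0.0015],"rot":[0,0,0],"grip":0.0},{"xyz":[-0.0015,0.0005,-0.0015],"rot":[0,0,0],"grip":0.0},{"xyz":[-0.0015,0.0005,-0.0015],"rot":[0,0,0],"grip":0.0},{"xyz":[-0.0015,0.0005,-0.0015],"rot":[0,0,0],"grip":0.0},{"xyz":[-0.0015,0.0005,-0.0015],"rot":[0,0,0],"grip":0.0},{"xyz":[-0.0015,0.0005,-0.0015],"rot":[0,0,0],"grip":0.0}]' 50
python3 -m inch '[{"xyz":[0,0,0.01],"rot":[0,0,0],"grip":0.0},{"xyz":[0,0,0.03],"rot":[0,0,0],"grip":0.0},{"xyz":[0,0,0.06],"rot":[0,0,0],"grip":0.0},{"xyz":[0,0,0.1],"rot":[0,0,0],"grip":0.0},{"xyz":[0,0,0.15],"rot":[0,0,0],"grip":0.0},{"xyz":[0,0,0.19],"rot":[0,0,0],"grip":0.0},{"xyz":[0,0,0.2],"rot":[0,0,0],"grip":0.0},{"xyz":[0,0,0.2],"rot":[0,0,0],"grip":0.0}]'
```

```text
time: 3.7
tool_pos: [0.5023, 0.236, 0.0541]
orientation: [180.0, 0.0, 153.7]
ft_force: [0.0, -0.1, 4.3]
gripper_width: 0.0135
time: 4.7
tool_pos: [0.5016, 0.2359, 0.2534]
orientation: [-180.0, -0.0, 153.7]
ft_force: [-0.2, -0.5, -1.6]
gripper_width: 0.0132
```

```bash
python3 -m inch '[{"xyz":[0.005,-0.02,0],"rot":[0,0,-0.03],"grip":0},{"xyz":[0.017,-0.06,0],"rot":[0,0,-0.08],"grip":0},{"xyz":[0.033,-0.11,0],"rot":[0,0,-0.15],"grip":0},{"xyz":[0.05,-0.165,0],"rot":[0,0,-0.22],"grip":0},{"xyz":[0.067,-0.22,0],"rot":[0,0,-0.29],"grip":0},{"xyz":[0.083,-0.275,0],"rot":[0,0,-0.36],"grip":0},{"xyz":[0.098,-0.325,0],"rot":[0,0,-0.42],"grip":0},{"xyz":[0.11,-0.365,0],"rot":[0,0,-0.47],"grip":0},{"xyz":[0.115,-0.384,0],"rot":[0,0,-0.483],"grip":0},{"xyz":[0.115,-0.384,0],"rot":[0,0,-0.483],"grip":0},{"xyz":[0.115,-0.384,0],"rot":[0,0,-0.483],"grip":0},{"xyz":[0.115,-0.384,0],"rot":[0,0,-0.483],"grip":0}]'
python3 - <<'E'
from plant import *
import cv2,numpy as np
p=camera_params("wrist");print(p["xyz"],p["orientation"],arm.read_state()["tool_pos"])
im,d=get_image("wrist");cv2.imwrite("pics/w3.png",im[:,:,::-1]);np.save("pics/w3.npy",d)
E
```

```text
time: 6.2
tool_pos: [0.6168, -0.1463, 0.2538]
orientation: [180.0, -0.0, 126.2]
ft_force: [-0.4, 0.8, -0.8]
gripper_width: 0.0128
[ 0.57604633 -0.09138784  0.37471912] [1.64319670e+02 4.31176893e-03 3.61900295e+01] [ 0.6167781  -0.1463347   0.25382123]
```

View pics/w3.png

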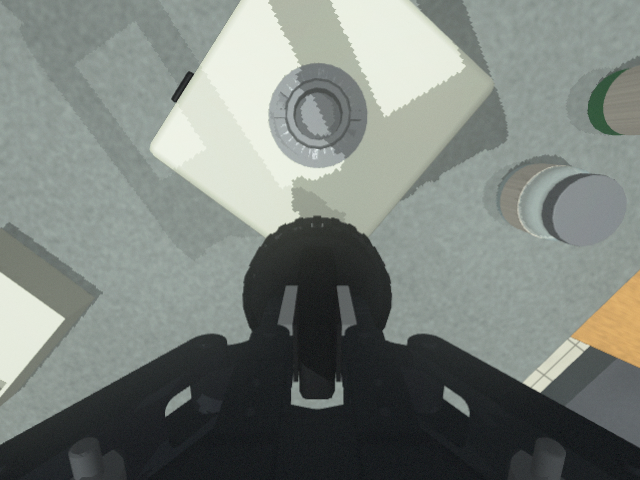

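The neck is clearly visible at about (318,113), with the cap held below it in the frame. I'll measure the neck and zoom in on the notches.

Run:
```python
from h import *
from plant import camera_params
p=camera_params("wrist");d=np.load("pics/w3.npy");im=cv2.imread("pics/w3.png")
ys,xs=np.mgrid[50:185,255:385];xs=xs.ravel();ys=ys.ravel();ok=d[ys,xs]>0;xs=xs[ok];ys=ys[ok]
w=bydepth(p,np.c_[xs,ys],d[ys,xs])
print(np.histogram(w[:,2],bins=np.arange(.09,.142,.002)))
t=(w[:,2]>.1285)&(w[:,2]<.14);c=cv2.minEnclosingCircle(w[t][:,:2].astype(np.float32));print('rim',c,np.percentile(w[t][:,2],[50,90]))
t=(w[:,2]>.1225)&(w[:,2]<.14);c2=cv2.minEnclosingCircle(w[t][:,:2].astype(np.float32));print('land',c2)
t=(w[:,2]>.107)&(w[:,2]<.14);c3=cv2.minEnclosingCircle(w[t][:,:2].astype(np.float32));print('all',c3)
c=np.array(c2[0]);r=np.linalg.norm(w[:,:2]-c,axis=1);a=np.degrees(np.arctan2(w[:,1]-c[1],w[:,0]-c[0]))
s=(r>.0235)&(r<.0275)
for k in range(-180,180,10):
    q=s&(a>=k)&(a<k+10); print(k,q.sum(),np.round(np.percentile(w[q][:,2],[10,50,90]),4) if q.sum() else '')
cr=cv2.resize(im[55:175,258:378],None,fx=5,fy=5,interpolation=2);cv2.imwrite("pics/n1.png",np.clip(cr.astype(float)*1.4,0,255).astype(np.uint8))
# rim by colour: outer thread circle in image
```

```text
(array([   0,    0,    0,    8, 2970, 6919, 1409,   17,    0,  545, 1117,
         55,  168,  111,   34,   22,   48,  665, 1433,  200,  862,  880,
         13,    0,    0]), array([0.09 , 0.092, 0.094, 0.096, 0.098, 0.1  , 0.102, 0.104, 0.106,
       0.108, 0.11 , 0.112, 0.114, 0.116, 0.118, 0.12 , 0.122, 0.124,
       0.126, 0.128, 0.13 , 0.132, 0.134, 0.136, 0.138, 0.14 ]))
rim ((0.5661392211914062, -0.07715662568807602), 0.028566593304276466) [0.13192803 0.13310404]
land ((0.5656119585037231, -0.07649149000644684), 0.028696952387690544)
all ((0.5656119585037231, -0.07649149000644684), 0.028696952387690544)
-180 51 [0.1145 0.1254 0.1269]
-170 40 [0.1149 0.1158 0.1164]
-160 29 [0.1147 0.1159 0.1304]
-150 45 [0.1307 0.1314 0.1323]
-140 47 [0.1257 0.1267 0.1292]
-130 42 [0.1254 0.1264 0.1275]
-120 43 [0.1253 0.1261 0.1273]
-110 43 [0.1255 0.1264 0.1273]
-100 40 [0.1255 0.1261 0.127 ]
-90 39 [0.1254 0.1263 0.1272]
-80 42 [0.1257 0.1266 0.1272]
-70 39 [0.1257 0.1264 0.1272]
-60 36 [0.1255 0.1262 0.1274]
-50 42 [0.1253 0.1263 0.1269]
-40 39 [0.1255 0.1263 0.1272]
-30 40 [0.1255 0.1263 0.127 ]
-20 40 [0.1256 0.1262 0.1269]
-10 40 [0.1255 0.1265 0.1269]
0 32 [0.1157 0.1262 0.1268]
10 36 [0.1151 0.1157 0.1168]
20 48 [0.1149 0.1164 0.1268]
30 44 [0.1307 0.1315 0.1327]
40 39 [0.1257 0.1265 0.1279]
50 44 [0.1256 0.1262 0.1273]
60 46 [0.1257 0.1267 0.1275]
70 43 [0.1254 0.1263 0.1275]
80 46 [0.1254 0.1263 0.1274]
90 45 [0.1256 0.1265 0.1273]
100 48 [0.1254 0.1264 0.1271]
110 48 [0.1257 0.1264 0.1273]
120 48 [0.1253 0.1261 0.1271]
130 44 [0.1257 0.1265 0.1274]
140 48 [0.1253 0.1264 0.1274]
150 46 [0.1256 0.1263 0.1272]
160 48 [0.1255 0.1262 0.127 ]
170 44 [0.1257 0.1264 0.1269]
```

View pics/n1.png

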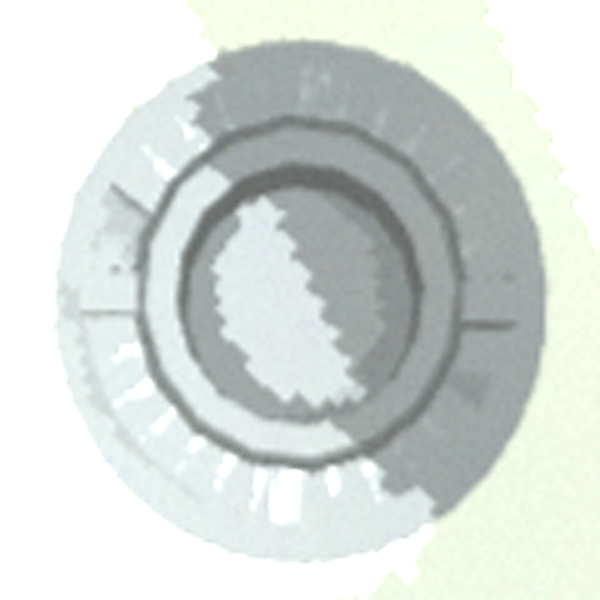

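```bash
python3 -m inch '[{"xyz":[-0.01,0.014,0],"rot":[0,0,0.1],"grip":0},{"xyz":[-0.02,0.028,0],"rot":[0,0,0.24],"grip":0},{"xyz":[-0.035,0.047,0],"rot":[0,0,0.38],"grip":0},{"xyz":[-0.045,0.06,0],"rot":[0,0,0.5],"grip":0},{"xyz":[-0.051,0.0695,0],"rot":[0,0,0.59],"grip":0},{"xyz":[-0.051,0.0695,-0.02],"rot":[0,0,0.59],"grip":0},{"xyz":[-0.051,0.0695,-0.04],"rot":[0,0,0.59],"grip":0},{"xyz":[-0.051,0.0695,-0.05],"rot":[0,0,0.59],"grip":0},{"xyz":[-0.051,0.0695,-0.05],"rot":[0,0,0.59],"grip":0},{"xyz":[-0.051,0.0695,-0.05],"rot":[0,0,0.59],"grip":0},{"xyz":[-0.051,0.0695,-0.05],"rot":[0,0,0.59],"grip":0}]'
python3 - <<'E'
from plant import *
import cv2,numpy as np
print(arm.read_state())
for n in ("scene","wrist"):
    im,d=get_image(n);cv2.imwrite(f"pics/{n}4.png",im[:,:,::-1])
    np.save(f"pics/{n}4.npy",d)
s=cv2.imread("pics/scene4.png");cv2.imwrite("pics/s4c.png",cv2.resize(s[130:310,220:380],None,fx=3.3,fy=3.3,interpolation=2))
E
```

```text
time: 7.62
tool_pos: [0.5665, -0.0786, 0.2047]
orientation: [180.0, 0.1, 159.8]
ft_force: [-0.3, -0.9, -1.2]
gripper_width: 0.0132
{'time': 7.625, 'q': array([-1.90734695e+01,  1.90720473e+01,  8.90809107e+01,  9.89787765e-04,
        7.17562064e+01, -8.89201573e+01]), 'dq': array([ 0.00466732,  0.09737162,  0.10775901, -0.0239095 , -0.06603088,
       -0.02769702]), 'effort': array([ 4.51374287e-02, -4.85310316e+01, -2.84888846e+01,  3.12815420e-03,
       -2.20700662e-03,  5.08733467e-05]), 'tool_pos': array([ 0.56649737, -0.07863158,  0.20467142]), 'orientation': array([1.79997348e+02, 9.08017630e-02, 1.59846377e+02]), 'ft_force': array([-0.29595446, -0.87953113, -1.18312162]), 'torque': array([-0.01697732, -0.03787956, -0.00574184]), 'gripper_width': 0.0131994508672464}
```

View pics/s4c.png

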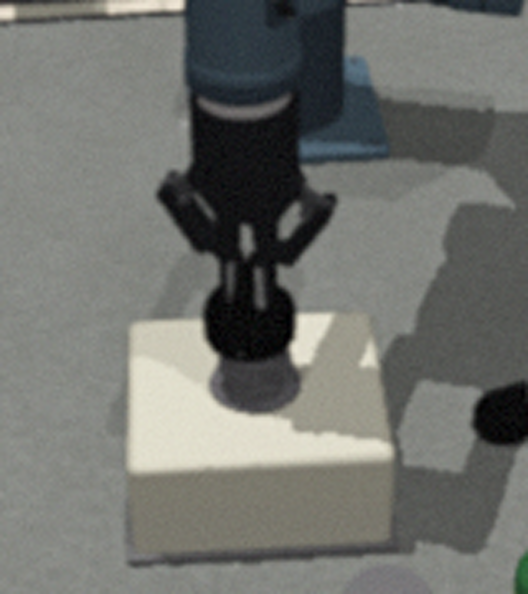

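View pics/wrist4.png

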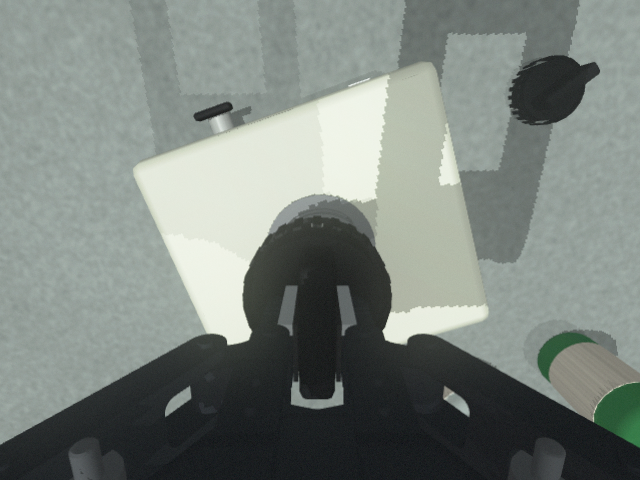

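The wrist view shows the neck's right and left edges centred at about column 323, against about 317 for the cap, so there is a small offset. I'll quantify it along the tool axes.

Run:
```python
from h import *
from plant import camera_params,arm
from scipy.optimize import least_squares
p=camera_params("wrist");d=np.load("pics/wrist4.npy");s=arm.read_state();tcp=s["tool_pos"]
a=np.radians(s["orientation"][2]);tx=np.array([np.cos(a),np.sin(a)]);ty=np.array([-tx[1],tx[0]])*-1
ys,xs=np.mgrid[170:330,225:410];xs=xs.ravel();ys=ys.ravel();ok=d[ys,xs]>0;xs=xs[ok];ys=ys[ok]
w=bydepth(p,np.c_[xs,ys],d[ys,xs]);u=(w[:,:2]-tcp[:2])@np.c_[tx,ty]
print(np.histogram(w[:,2],bins=np.arange(.095,.22,.005)))
def fit(m,name,rad=None):
    q=u[m]; h=cv2.convexHull(q.astype(np.float32))[:,0]
    top=h[h[:,0]>0.008]
    f=lambda v:np.hypot(top[:,0]-v[0],top[:,1]-v[1])-rad
    r=least_squares(f,[0,0],loss='soft_l1',f_scale=.0005);print(name,r.x*1000,np.abs(f(r.x)).mean()*1000,len(top))
fit((w[:,2]>.168)&(w[:,2]<.182),'plate',.034)
fit((w[:,2]>.145)&(w[:,2]<.182),'cap',.034)
fit((w[:,2]>.105)&(w[:,2]<.134),'neck',.0285)
# neck target in tool frame
print('neck meas before',(np.array([.5656,-.0765])-tcp[:2])@np.c_[tx,ty]*1000)
```

```text
(array([6421, 8547,   56,  121,   40,   79,  138,    0,    0,    0,  153,
        740,  419,  528,  702, 3454, 2373,   72,  237,  411,  469,  524,
       2832,  442]), array([0.095, 0.1  , 0.105, 0.11 , 0.115, 0.12 , 0.125, 0.13 , 0.135,
       0.14 , 0.145, 0.15 , 0.155, 0.16 , 0.165, 0.17 , 0.175, 0.18 ,
       0.185, 0.19 , 0.195, 0.2  , 0.205, 0.21 , 0.215]))
plate [ 0.78837326 -0.6080108 ] 0.13100580054483707 27
cap [ 0.82667393 -0.62160867] 0.142075547800996 33
neck [1.95801942 1.83300128] 0.0642675781767293 22
neck meas before [1.4112819  1.78837788]
```

```bash
python3 -m inch '[{"xyz":[0,0.0026,0],"rot":[0,0,0],"grip":0},{"xyz":[0,0.0026,0],"rot":[0,0,0],"grip":0},{"xyz":[0,0.0026,-0.005],"rot":[0,0,0],"grip":0},{"xyz":[0,0.0026,-0.010],"rot":[0,0,0],"grip":0},{"xyz":[0,0.0026,-0.013],"rot":[0,0,0],"grip":0},{"xyz":[0,0.0026,-0.016],"rot":[0,0,0],"grip":0},{"xyz":[0,0.0026,-0.018],"rot":[0,0,0],"grip":0},{"xyz":[0,0.0026,-0.018],"rot":[0,0,0],"grip":0},{"xyz":[0,0.0026,-0.018],"rot":[0,0,0],"grip":0}]'; python3 -c "
from plant import arm;s=arm.read_state();print(s['tool_pos'],s['ft_force'],s['torque'])"
```

```text
time: 8.85
tool_pos: [0.5661, -0.0759, 0.1859]
orientation: [-180.0, 0.0, 159.8]
ft_force: [0.4, 0.2, -1.4]
gripper_width: 0.0132
[ 0.56609748 -0.07593224  0.18594033] [ 0.36137182  0.15422306 -1.42570932] [ 0.02628644 -0.01294424 -0.0494541 ]
```

```bash
python3 -m inch '[{"xyz":[0,0,-0.003],"rot":[0,0,0],"grip":0},{"xyz":[0,0,-0.005],"rot":[0,0,0],"grip":0},{"xyz":[0,0,-0.006],"rot":[0,0,0],"grip":0},{"xyz":[0,0,-0.006],"rot":[0,0,0],"grip":0}]'
python3 -m inch '[{"xyz":[0,0,-0.001],"rot":[0,0,0],"grip":0},{"xyz":[0,0,-0.001],"rot":[0,0,0],"grip":0}]'
python3 -m inch '[{"xyz":[0,0,-0.0007],"rot":[0,0,0],"grip":0},{"xyz":[0,0,-0.0007],"rot":[0,0,0],"grip":0}]'
```

```text
time: 9.35
tool_pos: [0.566, -0.0759, 0.1797]
orientation: [-180.0, -0.0, 159.8]
ft_force: [-0.3, -0.1, -1.2]
gripper_width: 0.0131
time: 9.6
tool_pos: [0.566, -0.0759, 0.1788]
orientation: [180.0, -0.0, 159.8]
ft_force: [-0.5, 0.3, -2.2]
gripper_width: 0.0131
time: 9.85
tool_pos: [0.566, -0.0759, 0.1781]
orientation: [180.0, -0.0, 159.8]
ft_force: [-0.0, -0.3, -1.3]
gripper_width: 0.0132
```

```bash
python3 -m inch '[{"xyz":[0,0,-0.0006],"rot":[0,0,0],"grip":0},{"xyz":[0,0,-0.0006],"rot":[0,0,0],"grip":0}]'
python3 -m inch '[{"xyz":[0,0,-0.0005],"rot":[0,0,0],"grip":0},{"xyz":[0,0,-0.0005],"rot":[0,0,0],"grip":0}]'
```

```text
time: 10.1
tool_pos: [0.5661, -0.0759, 0.1779]
orientation: [180.0, 0.0, 159.8]
ft_force: [-1.4, 0.9, 0.9]
gripper_width: 0.0131
time: 10.35
tool_pos: [0.5662, -0.076, 0.1778]
orientation: [-180.0, 0.0, 159.8]
ft_force: [-2.1, 0.6, 4.7]
gripper_width: 0.0129
```

```bash
python3 -m inch '[{"xyz":[0,0,0],"rot":[0,0,0],"grip":0},{"xyz":[0,0,0],"rot":[0,0,0],"grip":0},{"xyz":[0,0,0],"rot":[0,0,0.04],"grip":0},{"xyz":[0,0,0],"rot":[0,0,0.1],"grip":0},{"xyz":[0,0,0],"rot":[0,0,0.16],"grip":0},{"xyz":[0,0,0],"rot":[0,0,0.22],"grip":0},{"xyz":[0,0,0],"rot":[0,0,0.28],"grip":0},{"xyz":[0,0,0],"rot":[0,0,0.34],"grip":0},{"xyz":[0,0,0],"rot":[0,0,0.34],"grip":0}]';python3 -c "
from plant import arm;s=arm.read_state();print(s['tool_pos'],s['ft_force'],s['torque'])"
```

```text
time: 11.48
tool_pos: [0.5667, -0.0759, 0.1778]
orientation: [-180.0, 0.1, 179.3]
ft_force: [0.3, 1.3, 5.8]
gripper_width: 0.0131
[ 0.56673776 -0.07593857  0.17780183] [0.31868955 1.28329843 5.79894044] [0.26245438 0.0082047  0.03359209]
```

```bash
python3 -m inch '[{"xyz":[0,0,0],"rot":[0,0,0.05],"grip":0},{"xyz":[0,0,0],"rot":[0,0,0.1],"grip":0},{"xyz":[0,0,0],"rot":[0,0,0.15],"grip":0},{"xyz":[0,0,0],"rot":[0,0,0.2],"grip":0},{"xyz":[0,0,0],"rot":[0,0,0.2],"grip":0}]'
python3 -m inch '[{"xyz":[0,0,0],"rot":[0,0,0.035],"grip":0},{"xyz":[0,0,0],"rot":[0,0,0.035],"grip":0}]'
python3 -m inch '[{"xyz":[0,0,0],"rot":[0,0,0.035],"grip":0},{"xyz":[0,0,0],"rot":[0,0,0.035],"grip":0}]';python3 -c "
from plant import arm;s=arm.read_state();print(s['tool_pos'],s['ft_force'],s['torque'])"
```

```text
time: 12.1
tool_pos: [0.5659, -0.076, 0.1766]
orientation: [-180.0, -0.0, -169.3]
ft_force: [-0.4, -0.2, -0.9]
gripper_width: 0.0131
time: 12.35
tool_pos: [0.5657, -0.0759, 0.1766]
orientation: [180.0, -0.1, -167.2]
ft_force: [0.2, -0.0, -1.5]
gripper_width: 0.013
time: 12.6
tool_pos: [0.5659, -0.0759, 0.1769]
orientation: [180.0, -0.0, -165.2]
ft_force: [-0.5, 0.3, -1.6]
gripper_width: 0.0129
[ 0.56592752 -0.07588525  0.17691062] [-0.51448487  0.28553093 -1.56006949] [-0.01834364 -0.0169757  -0.00124362]
```

The force vanished and z fell, which means the pins are over the notches. Lowering now.

```bash
python3 -m inch '[{"xyz":[0,0,-0.001],"rot":[0,0,0.02],"grip":0},{"xyz":[0,0,-0.002],"rot":[0,0,0.02],"grip":0},{"xyz":[0,0,-0.003],"rot":[0,0,0.02],"grip":0},{"xyz":[0,0,-0.003],"rot":[0,0,0.02],"grip":0}]'
python3 -m inch '[{"xyz":[0,0,-0.0015],"rot":[0,0,0],"grip":0},{"xyz":[0,0,-0.003],"rot":[0,0,0],"grip":0},{"xyz":[0,0,-0.003],"rot":[0,0,0],"grip":0}]'
python3 -m inch '[{"xyz":[0,0,-0.001],"rot":[0,0,0],"grip":0},{"xyz":[0,0,-0.002],"rot":[0,0,0],"grip":0},{"xyz":[0,0,-0.002],"rot":[0,0,0],"grip":0}]';python3 -c "
from plant import arm;s=arm.read_state();print(s['tool_pos'],s['ft_force'],s['torque'])"
```

```text
time: 13.1
tool_pos: [0.5659, -0.0759, 0.1739]
orientation: [180.0, -0.0, -164.1]
ft_force: [0.1, -0.2, -2.2]
gripper_width: 0.0128
time: 13.48
tool_pos: [0.5659, -0.0759, 0.1708]
orientation: [180.0, -0.0, -164.1]
ft_force: [-0.1, 0.0, -1.9]
gripper_width: 0.0131
time: 13.85
tool_pos: [0.5659, -0.0759, 0.1689]
orientation: [180.0, -0.0, -164.1]
ft_force: [0.2, 0.2, -1.6]
gripper_width: 0.013
[ 0.56594361 -0.07589027  0.16889755] [ 0.22544041  0.23783346 -1.61902415] [ 0.00258876 -0.04249655 -0.01865334]
```

```bash
python3 -m inch '[{"xyz":[0,0,-0.001],"rot":[0,0,0],"grip":0},{"xyz":[0,0,-0.001],"rot":[0,0,0],"grip":0}]'
python3 -m inch '[{"xyz":[0,0,-0.0005],"rot":[0,0,0],"grip":0},{"xyz":[0,0,-0.0005],"rot":[0,0,0],"grip":0}]'
python3 -m inch '[{"xyz":[0,0,-0.0004],"rot":[0,0,0],"grip":0},{"xyz":[0,0,-0.0004],"rot":[0,0,0],"grip":0}]';python3 -c "
from plant import arm;s=arm.read_state();print(s['tool_pos'],s['ft_force'],s['torque'])"
```

```text
time: 14.1
tool_pos: [0.5659, -0.0759, 0.1679]
orientation: [180.0, -0.0, -164.1]
ft_force: [0.3, 0.2, -1.7]
gripper_width: 0.0131
time: 14.35
tool_pos: [0.5661, -0.0759, 0.1676]
orientation: [-180.0, 0.0, -164.1]
ft_force: [0.1, -0.1, -1.5]
gripper_width: 0.0131
time: 14.6
tool_pos: [0.5661, -0.076, 0.1674]
orientation: [-180.0, 0.0, -164.1]
ft_force: [-0.5, 0.0, 1.0]
gripper_width: 0.0132
[ 0.56610657 -0.07595395  0.16741618] [-0.52262881  0.01340757  1.03754598] [0.05516731 0.09738182 0.00704552]
```

```bash
python3 -m inch '[{"xyz":[0,0,0],"rot":[0,0,-0.05],"grip":0},{"xyz":[0,0,-0.0003],"rot":[0,0,-0.1],"grip":0},{"xyz":[0,0,-0.0006],"rot":[0,0,-0.15],"grip":0},{"xyz":[0,0,-0.0009],"rot":[0,0,-0.2],"grip":0},{"xyz":[0,0,-0.0009],"rot":[0,0,-0.2],"grip":0}]';python3 -c "
from plant import arm;s=arm.read_state();print(s['tool_pos'],s['ft_force'],s['torque'])"
```

```text
time: 15.22
tool_pos: [0.5661, -0.0759, 0.1663]
orientation: [-180.0, 0.0, -175.5]
ft_force: [-0.0, 0.7, -0.1]
gripper_width: 0.0132
[ 0.5661111  -0.0759103   0.16629381] [-6.08010163e-04  6.88055637e-01 -7.97073491e-02] [ 0.08149056 -0.01388101  0.0397029 ]
```

```bash
python3 -m inch '[{"xyz":[0,0,-0.0003],"rot":[0,0,-0.06],"grip":0},{"xyz":[0,0,-0.0007],"rot":[0,0,-0.12],"grip":0},{"xyz":[0,0,-0.001],"rot":[0,0,-0.18],"grip":0},{"xyz":[0,0,-0.0014],"rot":[0,0,-0.24],"grip":0},{"xyz":[0,0,-0.0017],"rot":[0,0,-0.3],"grip":0},{"xyz":[0,0,-0.0017],"rot":[0,0,-0.3],"grip":0}]'
python3 -m inch '[{"xyz":[0,0,-0.0003],"rot":[0,0,-0.06],"grip":0},{"xyz":[0,0,-0.0007],"rot":[0,0,-0.12],"grip":0},{"xyz":[0,0,-0.001],"rot":[0,0,-0.18],"grip":0},{"xyz":[0,0,-0.0014],"rot":[0,0,-0.24],"grip":0},{"xyz":[0,0,-0.0017],"rot":[0,0,-0.3],"grip":0},{"xyz":[0,0,-0.0017],"rot":[0,0,-0.3],"grip":0}]';python3 -c "
from plant import arm;s=arm.read_state();print(s['tool_pos'],s['ft_force'],s['torque'])"
```

```text
time: 15.98
tool_pos: [0.5661, -0.0759, 0.1645]
orientation: [180.0, 0.0, 167.4]
ft_force: [0.4, -0.3, 0.2]
gripper_width: 0.0132
time: 16.73
tool_pos: [0.5661, -0.0759, 0.1628]
orientation: [180.0, 0.0, 150.2]
ft_force: [0.4, 0.7, -1.0]
gripper_width: 0.0134
[ 0.56606489 -0.07590949  0.16284646] [ 0.35149759  0.7052006  -1.02670731] [0.01113157 0.02170673 0.00617927]
```

```bash
python3 -m inch '[{"xyz":[0,0,-0.0003],"rot":[0,0,-0.05],"grip":0},{"xyz":[0,0,-0.0006],"rot":[0,0,-0.1],"grip":0},{"xyz":[0,0,-0.0009],"rot":[0,0,-0.15],"grip":0},{"xyz":[0,0,-0.0012],"rot":[0,0,-0.2],"grip":0},{"xyz":[0,0,-0.0012],"rot":[0,0,-0.2],"grip":0}]'
python3 -m inch '[{"xyz":[0,0,-0.0003],"rot":[0,0,-0.025],"grip":0},{"xyz":[0,0,-0.0003],"rot":[0,0,-0.025],"grip":0}]';python3 -c "
from plant import arm;s=arm.read_state();print(s['tool_pos'],s['ft_force'],s['torque'])"
```

```text
time: 17.35
tool_pos: [0.5661, -0.0759, 0.1617]
orientation: [180.0, 0.0, 138.8]
ft_force: [-0.0, -0.6, -0.4]
gripper_width: 0.0133
time: 17.6
tool_pos: [0.5662, -0.076, 0.1616]
orientation: [180.0, 0.0, 137.2]
ft_force: [-0.2, -0.5, 1.7]
gripper_width: 0.0131
[ 0.5661556  -0.07597107  0.16160592] [-0.21273763 -0.48805921  1.71820738] [0.06201676 0.13495429 0.07742185]
```

```bash
python3 -m inch '[{"xyz":[0,0,-0.0002],"rot":[0,0,-0.025],"grip":0},{"xyz":[0,0,-0.0002],"rot":[0,0,-0.025],"grip":0}]'
python3 -m inch '[{"xyz":[0,0,-0.0002],"rot":[0,0,-0.02],"grip":0},{"xyz":[0,0,-0.0002],"rot":[0,0,-0.02],"grip":0}]';python3 -c "
from plant import arm;s=arm.read_state();print(s['tool_pos'],s['ft_force'],s['torque'])"
```

```text
time: 17.85
tool_pos: [0.5663, -0.076, 0.1616]
orientation: [180.0, 0.0, 135.8]
ft_force: [-0.1, 0.8, 4.6]
gripper_width: 0.0131
time: 18.1
tool_pos: [0.5663, -0.076, 0.1616]
orientation: [180.0, 0.1, 134.6]
ft_force: [-1.1, 1.4, 6.4]
gripper_width: 0.013
[ 0.56634632 -0.07603129  0.16156467] [-1.144637    1.43955301  6.42168895] [ 0.0207441   0.17568702 -0.04183552]
```

z no longer falls with further turning and the force rises gently, so the cap is seated. Releasing.

```bash
python3 -m inch '[{"xyz":[0,0,0.0004],"rot":[0,0,0],"grip":0.0},{"xyz":[0,0,0.0005],"rot":[0,0,0],"grip":0.03},{"xyz":[0,0,0.0005],"rot":[0,0,0],"grip":0.055},{"xyz":[0,0,0.0005],"rot":[0,0,0],"grip":0.055},{"xyz":[0,0,0.0005],"rot":[0,0,0],"grip":0.055},{"xyz":[0,0,0.02],"rot":[0,0,0],"grip":0.055},{"xyz":[0,0,0.05],"rot":[0,0,0],"grip":0.055},{"xyz":[0,0,0.09],"rot":[0,0,0],"grip":0.055},{"xyz":[0,0,0.13],"rot":[0,0,0],"grip":0.055},{"xyz":[0,0,0.13],"rot":[0,0,0],"grip":0.055},{"xyz":[0,0,0.13],"rot":[0,0,0],"grip":0.055}]'
python3 - <<'E'
from h import *
from plant import *
p=camera_params("wrist");s=arm.read_state();print(s["tool_pos"],s["ft_force"])
im,d=get_image("wrist");cv2.imwrite("pics/w5.png",im[:,:,::-1])
ys,xs=np.mgrid[130:300,230:400];xs=xs.ravel();ys=ys.ravel();ok=d[ys,xs]>0;xs=xs[ok];ys=ys[ok]
w=bydepth(p,np.c_[xs,ys],d[ys,xs])
print(np.histogram(w[:,2],bins=np.arange(.095,.18,.005)))
t=(w[:,2]>.127)&(w[:,2]<.143);print('plate',cv2.minEnclosingCircle(w[t][:,:2].astype(np.float32)),np.median(w[t][:,2]))
t=(w[:,2]>.155)&(w[:,2]<.175);print('bar',cv2.minAreaRect(w[t][:,:2].astype(np.float32)),np.median(w[t][:,2]))
im,_=get_image("scene");cv2.imwrite("pics/s5.png",im[:,:,::-1])
E
```

```text
time: 19.48
tool_pos: [0.5657, -0.0758, 0.2904]
orientation: [-180.0, -0.0, 134.6]
ft_force: [-0.7, 0.7, -0.5]
gripper_width: 0.0549
[ 0.56569112 -0.07580352  0.2903501 ] [-0.71367776  0.65984445 -0.46251382]
(array([ 9309, 12212,   356,   103,   144,   217,   334,  3182,     5,
          14,    21,    18,    22,   262,  1137,     0]), array([0.095, 0.1  , 0.105, 0.11 , 0.115, 0.12 , 0.125, 0.13 , 0.135,
       0.14 , 0.145, 0.15 , 0.155, 0.16 , 0.165, 0.17 , 0.175]))
plate ((0.5661527514457703, -0.07685116678476334), 0.035005372017621994) 0.13207302704776613
bar ((0.5657878518104553, -0.07622882723808289), (0.013427022844552994, 0.054835475981235504), 44.415279388427734) 0.16580362022114664
```

View pics/w5.png

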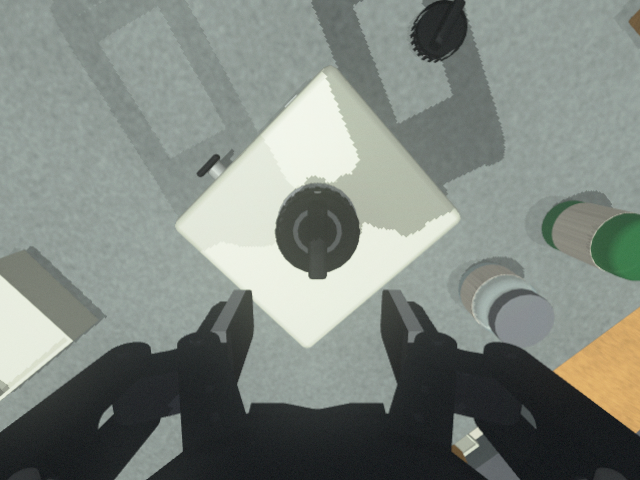

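View pics/s5.png

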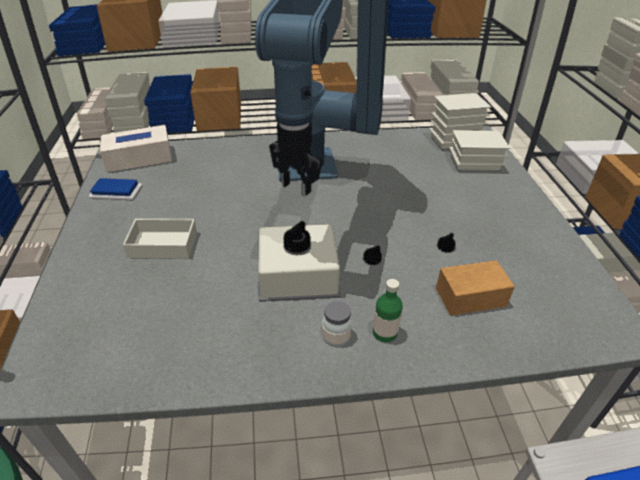

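The wrist view shows the cap on the neck at about (317,230), level and released. Its bar top is at 0.166 m, so its underside is about 24.7 mm below the rim. In the scene view the bystanders look unmoved. Handing in.

```bash
python3 -c "
from plant import arm;arm.job_done()"
```

```text
the job is handed in; nothing more can be done
```

The filler cap is back on the tank neck, turned fully home and released. I handed the job in at about 19.6 s. No verdict is reported, so what follows is my own checks.

- **Setting on:** I set the largest cap on the land with about 6 N. Turning it back about 35° anticlockwise brought it over the thread starts, and lowering it to the notch floor was a 10.4 mm drop.
- **Turning home:** I turned it about 1.07 rad clockwise. It stopped falling there, and the force rose gently to about 6–8 N, so I stopped before the hard end.
- **Last checks:** The final camera view puts the cap's underside about 24.7 mm below the rim, with the bar centre within about 0.5 mm of the measured neck axis. The gripper is clear of the cap. By eye in the scene picture, the bystanders had not moved.
- **Disagreements:** The top and wrist cameras differed by about 2 mm on the neck position. I used the wrist camera's cap-to-neck difference, and the cap went in without binding. The final enclosing-circle fit of the top plate sat about 0.7 mm off the bar centre, which I take as measurement scatter.

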